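Set the levelling foot of a test stand down on its bearing plate

TASK

Slide the loose steel bearing plate under the raised levelling foot of the blue test stand, flat on the bench, with its scribed circle centred beneath the foot. Then screw the foot down by its wing handle until it just bears on the plate, lightly and without pressing hard, and let go. Leave the other things on the bench where they are.

Things in the scene. Friction and masses are not known exactly. Their poses are not given: they have to be found in the camera images.
- stand: Blue test stand, fixed to the bench. Origin on the bench top under the foot's axis, z up. Its y axis points from the foot's axis to the stand's box body (190 mm wide in x, y = 95 to 335 mm, 90 mm high, with columns and a crosshead 165 mm high at y = 280 mm).
- lug (a point): On the foot's axis, at the top of the flat blue lug that carries the foot: 44 mm wide, 12 mm thick, underside 50 mm above the bench, reaching from the stand's body to 22 mm beyond the axis (to -y). Axes as the stand's. Below it is open to -y, -x and +x; a thin web stands under it from y = 53 mm on.
- foot: Levelling foot: a vertical screw with a dark steel wing handle on top, a bar 46 mm long (its x axis), 12 mm thick (y), 28 mm high, origin at the bar's centre about 98 mm above the bench; 14 mm neck below it. Clockwise from above the whole foot goes down, 20 mm a turn; thread friction 0.06 N m; it stays where left; 3.7 rad are free from any start. A rubber bush lets the bar twist 0.7 rad per N m.
- screw (a point): On the screw, 36 mm below the handle's centre, moving with it. Below the lug the foot ends in a rubber-soled shoe 40 mm across. Its stem's length differs each time: at first the sole is 1.5 to 10.5 mm above a plate under it, not known from the handle's height. It turns along; once touching it presses 8 N more per mm and rubs, adding 0.01 to 0.02 N m of turning moment per N.
- plate: Loose steel bearing plate, 0.35 to 0.65 kg, 60 mm wide (x), 8 mm thick, from y = -120 to +32 mm in its own frame, z up. Origin on the underside below the centre of the scribed circle, 45 mm across, where the shoe belongs. It fits in from the stand's -y side, its y axis roughly along the stand's, the rib then clear of the handle.
- rib (a point): Top centre of the plate's upright grip rib, 42 mm above the plate's underside, at y = -90 mm of the plate: 12 mm thick (x), 40 mm long (y), standing 34 mm above the plate. Axes as the plate's.
- tin: Bystander: closed aluminium sample tin, 64 mm across, 45 mm high, origin at the centre of its underside.
- ring: Bystander: brass sampling ring, 64 mm across, 22 mm high, origin at the centre of its underside.
- core: Bystander: upright grey concrete core, 50 mm across, 100 mm high, origin at the centre of its underside.
- weight: Bystander: brass knob weight, 40 mm across, 44 mm high, standing on the stand's body; origin at the centre of its underside.
- block: Bystander: dark steel block 60 x 40 x 25 mm, origin at the centre of its underside.
- dish: Bystander: white ceramic dish, 100 mm across, 30 mm high, origin at the centre of its underside.
There are look-alikes about, which are no part of the job. Several things have the shape of the plate; the one meant has the colours described above.

How it is judged:
By the outcome, as a careful person would: the job done as asked, in the order asked, and still so for the second after the job is handed in, with the robot touching nothing.
It also fails if it takes over 72 s, if anything falls off the work surface, if the arm or the gripper's body presses on something with over 40 N, if the wrist force passes 120 N, or if a joint passes its speed limit or range.

ROBOT

A 7-joint arm with a two-finger parallel gripper is mounted at the origin on the work surface. World frame = base frame: x ahead of the robot, y to its left, z up, the work surface at z = 0. Lengths are in mm, angles in rad, forces in N, time in s.
With the tool pointing down it reaches from about 375 to 925 mm from the base axis. Payload 3.1 kg.
Tool frame: the origin (TCP) lies between the finger pads; the fingertips stand 11 mm ahead of it and the grasp point (between the pads) lies 8 mm behind it; z points along the fingers, y is the line along which they close (so a half turn about z gives the same grasp; the last joint's range is limited). The gripper opens to 85 mm and grips with 20 to 120 N. Pads are 22 mm wide; open, the fingers measure 114 mm over their backs; the gripper's body (76 mm by 85 mm) begins 54 mm behind the grasp point. The pads swing forward as they close: fully open they stand 13 mm farther back than shut.
Start: joints at [1.123, 0.383, 0.044, 1.598, -0.018, 1.161, -0.05], TCP at [222.781, -610.632, 242.269] pointing down, gripper open.
Joint ranges: [-2.61, 2.61], [-0.41, 2.15], [-1.48, 1.57], [0, 2.5], [-1.57, 4.71], [0.05, 1.97], [-2.85, 2.85]. Speed limits (rad/s): [2.79, 2.79, 3.14, 3.14, 3.14, 3.14, 3.14].

INTERFACE

Orientations are given as a 3x3 rotation matrix whose columns are the frame's x, y, z axes.
In Python, from plant import robot, claw, planner, sensors, eyes, close_job gives the robot as it stands. The module is installed in compiled form; this text tells all that it offers. Calls block until the motion is done:
- robot.movep(position, orientation): joint-space move of the TCP to a pose.
- robot.movel(position, attitude=None, feed=150, until_force=None): straight line of the TCP; attitude=None keeps the orientation; feed is the mean speed in mm/s. With until_force (N) it stops when the force on the tool has changed by that much, and returns True; else False.
- robot.goto_joints(angles): joint-space move.
- claw.grip(opening, grasp_force=None): finger opening in mm; grasp_force is the grip in N (None keeps the last); returns when the fingers have stopped.
- robot.pause(seconds).
- planner.ik(position, orientation): joint angles nearest the present ones, or None.
- sensors.get_obs(): the state.
- eyes.read_camera(name): name is "scene" or "top" or "wrist"; returns the picture (480x640x3 uint8, blue, green, red); there is no depth.
- eyes.calibration(name): a dict with "fovy" (degrees; the focal length in pixels is half the picture's height over the tangent of half this angle, whatever the lens; pixels are square), "cx", "cy" (the principal point, pixels), "world_to_cam" (4x4, takes a point from world to camera coordinates). Camera axes: x right, y down, z forward; pixel columns grow to the right and rows downward; lengths in mm; the calibration is good to about 2 mm. A picture is of the moment at which its call begins: read the wrist's pose just before it. calibration takes no time and is no camera call; for the wrist camera it gives the pose at the moment of the call.
A pose or a line that the arm cannot do raises robot.PlanningError and nothing moves.
- close_job(): hands the job in; it is judged then, once.
The state is a dict: "time": time; "joint_pos": joint angles; "joint_velocities": joint speeds; "effort": joint torques, N m; "tcp_pos": TCP position; "ee_rot": TCP orientation; "ft_force": force on the tool from outside, world axes, zero at the start; "moment": the same for the moment, N m; "finger_gap": finger opening in mm; "grasp_force": force on a finger pad.
Only numpy, scipy, OpenCV 4.12 (cv2) and the standard library are available. Lean on these libraries where they do the work, as an engineer would, in place of code of your own. Each camera call takes 0.05 s, during which the arm holds its last target. There are 200 camera calls.

## Working session

There is one attempt and no reset: what is moved stays moved. The work goes in short steps, each a Python script; the robot and the scene stay as the last script left them, time stands still between calls to the robot, and variables do not carry over. Pictures are saved under pics/ and viewed, at most 10 in all, crops included, and the job is handed in when it is done.

```bash
mkdir -p pics; cat > h.py <<'E'
import numpy as np, cv2
from plant import robot, claw, planner, sensors, eyes, close_job
def cam(n):
    c=eyes.calibration(n); f=240/np.tan(np.radians(c["fovy"])/2); return f,c["cx"],c["cy"],np.array(c["world_to_cam"])
def ray(n,u,v,z,C=None):
    f,cx,cy,T=C or cam(n); R=T[:3,:3]; o=-R.T@T[:3,3]; d=R.T@np.array([(u-cx)/f,(v-cy)/f,1]); return o+d*(z-o[2])/d[2]
def proj(n,p,C=None):
    f,cx,cy,T=C or cam(n); q=T[:3,:3]@np.array(p,float)+T[:3,3]; return np.array([cx+f*q[0]/q[2],cy+f*q[1]/q[2]])
def down(a): # tool y axis (closing) at angle a in world
    y=np.array([np.cos(a),np.sin(a),0]); z=np.array([0,0,-1.]); return np.column_stack([np.cross(y,z),y,z])
E
python3 - <<'E'
from h import *
for n in ("scene","top"):
    cv2.imwrite(f"pics/{n}0.png",eyes.read_camera(n)); f,cx,cy,T=cam(n); print(n,f,cx,cy,(-T[:3,:3].T@T[:3,3]).round(),T[:3,:3].round(2).tolist())
print(sensors.get_obs())
E
```

```text
scene 579.6850691372547 318.42221567767103 237.93445068259444 [1277.  157. 1260.] [[-0.37, 0.93, -0.01], [0.77, 0.3, -0.56], [-0.52, -0.21, -0.83]]
top 484.0379924611661 323.81800759989017 243.50062980048457 [ 392. -171. 1124.] [[0.02, -1.0, -0.01], [-0.99, -0.01, -0.13], [0.13, 0.01, -0.99]]
{'time': 0.1, 'joint_pos': array([ 1.12318039,  0.3837834 ,  0.04383314,  1.59946091, -0.01791289,
        1.16124409, -0.04988841]), 'joint_velocities': array([ 1.79546024e-03,  6.65739481e-04, -4.19197781e-04, -2.86981586e-03,
       -1.40964398e-03,  1.58350757e-03,  1.86706127e-05]), 'effort': array([ 3.00587555e-03, -4.34723639e+01,  1.02951530e+00, -2.50454539e+01,
        1.09111163e-02,  5.46158655e-03, -1.14437535e-05]), 'tcp_pos': array([ 222.47790967, -609.81850028,  240.97286317]), 'ee_rot': array([[ 9.39405309e-01,  3.42807126e-01, -9.69360947e-04],
       [ 3.42808476e-01, -9.39402481e-01,  2.30807499e-03],
       [-1.19395524e-04, -2.50052305e-03, -9.99996867e-01]]), 'ft_force': array([-1.0610168 , -0.23847225,  0.52682653]), 'moment': array([0.01612971, 0.02773096, 0.01205897]), 'grasp_force': 0.0, 'finger_gap': 85.0566899718436}
```

View pics/top0.png

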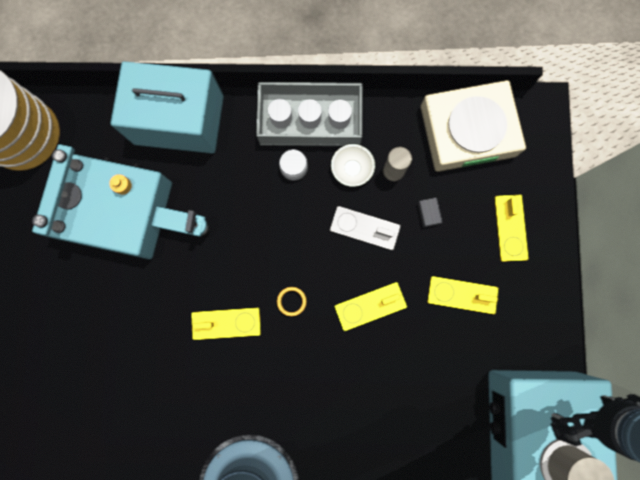

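View pics/scene0.png

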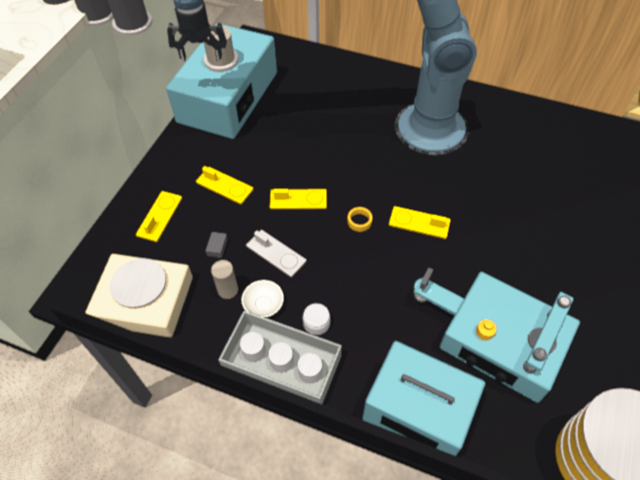

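Candidates shaped like the plate, in the top picture: yellow ones at (226,323), (371,306), (463,295) and (511,228), and a grey one at (365,228). Only the grey one is steel-coloured. The foot's handle is at about (191,221). I'll confirm with enlarged crops.

```bash
python3 - <<'E'
import cv2,numpy as np
t=cv2.imread("pics/top0.png"); s=cv2.imread("pics/scene0.png")
a=cv2.resize(t[195:260,320:410],None,fx=4.4,fy=4.4,interpolation=2)   # origin 320,195
b=cv2.resize(t[195:260,140:230],None,fx=4.4,fy=4.4,interpolation=2)
c=cv2.resize(s[225:285,235:325],None,fx=4.4,fy=4.4,interpolation=2)
d=cv2.resize(s[255:315,405:495],None,fx=4.4,fy=4.4,interpolation=2)
im=np.vstack([np.hstack([a,b]),np.hstack([c,d])]);print(im.shape);cv2.imwrite("pics/crop1.png",im)
E
```

```text
(550, 792, 3)
```

View pics/crop1.png

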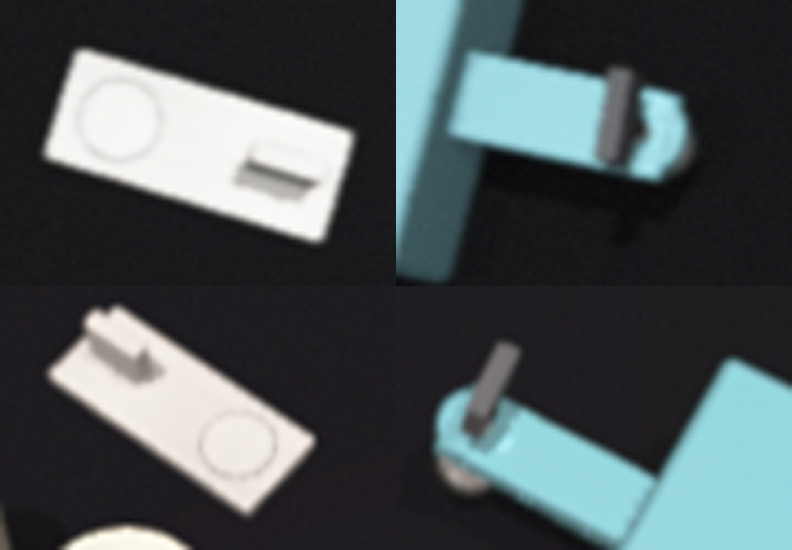

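```bash
python3 - <<'E'
from h import *
C=cam("top")
w=lambda x,y,z,ox=320:ray("top",ox+x/4.4-.5+.11,195+y/4.4-.39,z,C)
P=[w(*p,8) for p in [(80,48),(43,158),(323,243),(355,132)]]
print(np.round(P,1).tolist(),"circle",w(119,119,8).round(1))
print([np.linalg.norm(P[i]-P[(i+1)%4]).round(1) for i in range(4)])
d=((P[0]+P[1])-(P[2]+P[3]))/2; a=np.arctan2(d[1],d[0]); c=sum(P)/4
print("plate yaw(y axis)",a,"origin",c+44*np.array([np.cos(a),np.sin(a),0]))
q=lambda x,y,z:w(x-396,y,z,140)
L=[q(*p,62) for p in [(470,52),(682,95),(450,134),(660,180)]]; print(np.round(L,1).tolist())
print("end tip",q(690,140,62),"lugdirs",[np.arctan2(*(L[i]-L[i+1])[1::-1]) for i in (0,2)],np.arctan2(*(L[0]-L[2])[1::-1]))
print("handle ends z112",q(621,68,112),q(612,162,112), "mid",(q(604,115,112)+q(636,118,112))/2)
C=cam("scene")
f=lambda x,y,z:ray("scene",405+(x-396)/4.4-.39,255+(y-286)/4.4-.39,z,C)
print("scene handle top ends",f(508,348,112),f(480,412,112), "lug",f(437,425,62))
g=lambda x,y,z:ray("scene",235+x/4.4-.39,225+(y-286)/4.4-.39,z,C)
print("scene circle",g(238,444,8),"corners",g(316,440,8),g(247,514,8))
E
```

```text
[[630.9, -188.5, 8.0], [571.1, -169.5, 8.0], [527.7, -317.7, 8.0], [587.3, -334.9, 8.0]] circle [ 592.6 -209.6    8. ]
[np.float64(62.7), np.float64(154.4), np.float64(62.0), np.float64(152.8)]
plate yaw(y axis) 1.28375494073485 origin [ 591.70472604 -210.44739995    8.        ]
[[612.0, 219.5, 62.0], [591.1, 110.0, 62.0], [569.5, 227.1, 62.0], [547.3, 119.0, 62.0]]
end tip [568.01300007 104.78176854  62.        ] lugdirs [np.float64(1.3824444927658954), np.float64(1.3685417775616127)] -0.17704074745517887
handle ends z112 [594.68905085 127.06586038 112.        ] [548.46724472 129.04701797 112.        ] mid [570.79600918 126.32372092 112.        ]
scene handle top ends [551.21482797 130.85452266 112.        ] [593.47583281 127.75344276 112.        ] lug [579.70110561 107.29117095  62.        ]
scene circle [ 591.64279469 -211.52150199    8.        ] corners [ 572.84641383 -170.60052633    8.        ] [ 632.59698912 -188.36396399    8.        ]
```

The grey plate carries the scribed circle, so it is the one meant. The two cameras agree: plate origin ≈ (592,-210.5) with yaw 1.284, foot axis ≈ (571.5,127), stand y axis 1.375, bar along about -0.04. Next I go above the rib and look from close by.

```bash
python3 - <<'E'
from h import *
a=1.284; rib=np.array([591.8,-210.6])-90*np.array([np.cos(a),np.sin(a)])
print(rib)
best=None
for k in (0,np.pi):
    q=planner.ik([*rib,150],down(a-np.pi/2+k)); print(k,None if q is None else q.round(2))
    for nm,p,an in (("place",[554,39,24],1.375-np.pi/2),("handle",[571.5,127,105],np.pi/2-0.04)):
        for j in (0,np.pi):
            r=planner.ik(p,down(an+j)); print(nm,j,None if r is None else r.round(2))
q=[planner.ik([*rib,150],down(a-np.pi/2+k)) for k in (0,np.pi)]
k=min((i for i in (0,1) if q[i] is not None),key=lambda i:abs(q[i][6]))
robot.movep([*rib,150],down(a-np.pi/2+k*np.pi)); print("used",k)
o=sensors.get_obs(); C=cam("wrist"); np.save("w1.npy",C[3]); im=eyes.read_camera("wrist")
print(o["time"],o["tcp_pos"],C[:3],(-C[3][:3,:3].T@C[3][:3,3]).round(),C[3][:3,:3].round(2).tolist())
cv2.imwrite("pics/w1.png",im)
o=np.array([591.8,-210.6,0]);Y=np.array([np.cos(a),np.sin(a),0]);X=np.array([Y[1],-Y[0],0])
for n,p in (("rib",-90*Y+[0,0,42]),("ribend",-70*Y+[0,0,42]),("circ",[0,0,8]),("c1",-120*Y+30*X+[0,0,8]),("c2",-120*Y-30*X+[0,0,8]),("c3",32*Y+30*X+[0,0,8])): print(n,proj("wrist",o+p,C))
E
```

```text
[ 566.34072236 -296.92395486]
0 [ 0.65  0.47 -0.3   1.69  0.16  1.    0.01]
place 0 [ 0.29  0.56 -0.52  1.94  0.41  0.74 -0.66]
place 3.141592653589793 [ 0.8   0.99 -1.25  1.92  1.07  1.12  2.04]
handle 0 [ 0.41  0.59 -0.88  1.83  0.54  0.98  0.83]
handle 3.141592653589793 [ 0.26  0.52 -0.68  1.84  0.4   0.93 -2.21]
3.141592653589793 [-0.45  0.97  1.37  1.74 -0.99  1.31 -2.28]
place 0 [ 0.29  0.56 -0.52  1.94  0.41  0.74 -0.66]
place 3.141592653589793 [ 0.8   0.99 -1.25  1.92  1.07  1.12  2.04]
handle 0 [ 0.41  0.59 -0.88  1.83  0.54  0.98  0.83]
handle 3.141592653589793 [ 0.26  0.52 -0.68  1.84  0.4   0.93 -2.21]
used 0
1.8333 [ 565.09046389 -300.0773138   150.2822316 ] (np.float64(336.74377303678534), 320.9545001950792, 237.88575176721815) [ 589. -219.  281.] [[0.96, -0.29, 0.0], [-0.27, -0.9, 0.33], [-0.09, -0.31, -0.94]]
rib [321.74724838 235.67919913]
ribend [321.64365254 209.70874998]
circ [321.16816068 108.58946801]
c1 [356.11981857 255.54539051]
c2 [287.4154736  255.85243034]
c3 [362.33409057  61.15998217]
```

View pics/w1.png

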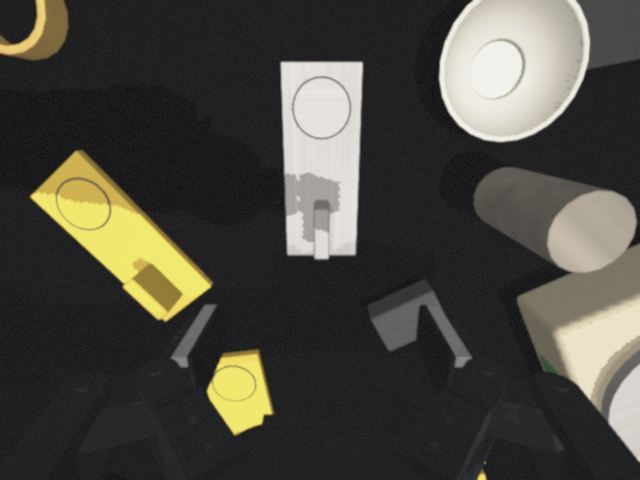

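The wrist view matches the prediction: circle at (321,107), rib at (321,240), free space around it. Now I grip the rib and slide the plate to 80 mm short of its place.

```bash
python3 - <<'E'
from h import *
a=1.284; rib=np.array([591.8,-210.6])-90*np.array([np.cos(a),np.sin(a)])
claw.grip(45)
robot.movel([*rib,60],down(a-np.pi/2)); 
hit=robot.movel([*rib,25],feed=60,until_force=8); robot.pause(.2)
o=sensors.get_obs(); print(hit,o["tcp_pos"],o["ft_force"])
claw.grip(0,60); robot.pause(.1)
o=sensors.get_obs(); print(o["time"],o["tcp_pos"],o["finger_gap"],o["grasp_force"],o["ft_force"])
z=o["tcp_pos"][2]
b=1.375; Y=np.array([np.cos(b),np.sin(b)]); ax=np.array([571.6,127.])
robot.movel([*(ax-170*Y),25.0],down(b-np.pi/2),feed=120); robot.pause(.3)
o=sensors.get_obs(); print(o["time"],o["tcp_pos"],ax-170*Y,o["finger_gap"],o["ft_force"],np.arctan2(o["ee_rot"][1,1],o["ee_rot"][0,1])+np.pi/2)
C=cam("wrist"); im=eyes.read_camera("wrist"); np.save("w2.npy",C[3]); cv2.imwrite("pics/w2.png",im)
Y3=np.array([*Y,0]);X3=np.array([Y[1],-Y[0],0]);A=np.array([*ax,0])
for n,p in (("tip",-22*Y3+[0,0,62]),("ax62",[0,0,62]),("l",-22*X3+[0,0,62]),("r",22*X3+[0,0,62]),("circ",-80*Y3+[0,0,8]),("ll",-22*X3+60*Y3+[0,0,62])): print(n,proj("wrist",A+p,C).round(1))
E
```

```text
False [ 566.79388866 -297.12547995   25.54451336] [ 0.18379504 -0.51907349 -0.87778287]
4.5333 [ 566.5548377  -297.11563518   25.37908291] 10.726889461084285 60.85577130317688 [-0.89377281 -0.59453014  2.14854456]
7.1417 [538.08047417 -39.06417821  25.31483535] [538.52688964 -39.75181969] 11.028879220181459 [ 0.11104629 -4.05691767  4.76213489] 1.375847587786665
tip [ 325.9 -208.5]
ax62 [ 326.6 -375.8]
l [ 205.1 -375.9]
r [ 448.  -375.7]
circ [323.3 108.3]
ll [  150.7 -1127. ]
```

View pics/w2.png

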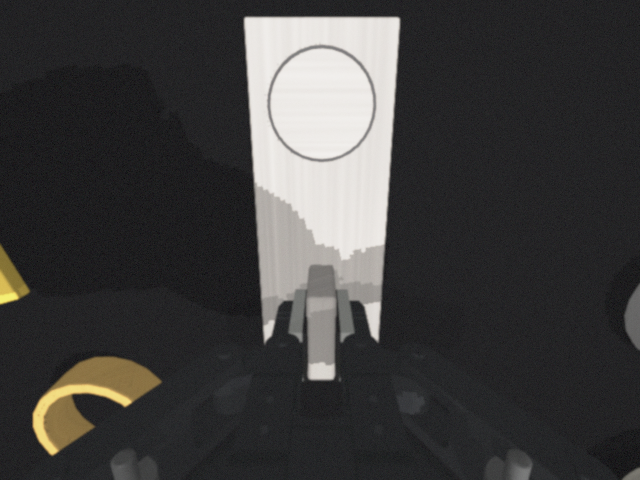

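The plate is held straight, gap 11 mm, circle at (322,103), about 1.5 mm ahead of nominal. I slide it under, release, rise and look.

```bash
python3 - <<'E'
from h import *
b=1.375; Y=np.array([np.cos(b),np.sin(b)]); ax=np.array([571.6,127.])
print(robot.movel([*(ax-91*Y),25.0],feed=60,until_force=15)); robot.pause(.3)
o=sensors.get_obs(); print(o["time"],o["tcp_pos"],ax-91*Y,o["ft_force"],o["finger_gap"])
claw.grip(45); 
robot.movel([*(ax-95*Y),70]); robot.movel([*(ax-95*Y),220],feed=200); robot.pause(.2)
C=cam("wrist"); im=eyes.read_camera("wrist"); np.save("w3.npy",C[3]); cv2.imwrite("pics/w3.png",im)
print(sensors.get_obs()["time"])
Y3=np.array([*Y,0]);X3=np.array([Y[1],-Y[0],0]);A=np.array([*ax,0])
for n,p in (("tip",-22*Y3+[0,0,62]),("ax62",[0,0,62]),("l",-22*X3+[0,0,62]),("r",22*X3+[0,0,62]),("ll",-22*X3+60*Y3+[0,0,62]),("pl",-120*Y3-30*X3+[0,0,8]),("pr",-120*Y3+30*X3+[0,0,8]),("fl",32*Y3-30*X3+[0,0,8]),("fr",32*Y3+30*X3+[0,0,8]),("hand",[0,0,112])): print(n,proj("wrist",A+p,C).round(1))
E
```

```text
False
8.9583 [552.32569345  37.04102319  25.31337342] [553.89615857  37.73873181] [-2.65757019 -5.66625971  9.20306774] 11.259037723328309
10.9833
tip [323.2 135.7]
ax62 [323.3 106.8]
l [295.6 106.8]
r [351.  106.8]
ll [293.6  19.5]
pl [294.6 230.1]
pr [351.1 230.1]
fl [290.4  71.8]
fr [356.   71.8]
hand [323.6 103.6]
```

View pics/w3.png

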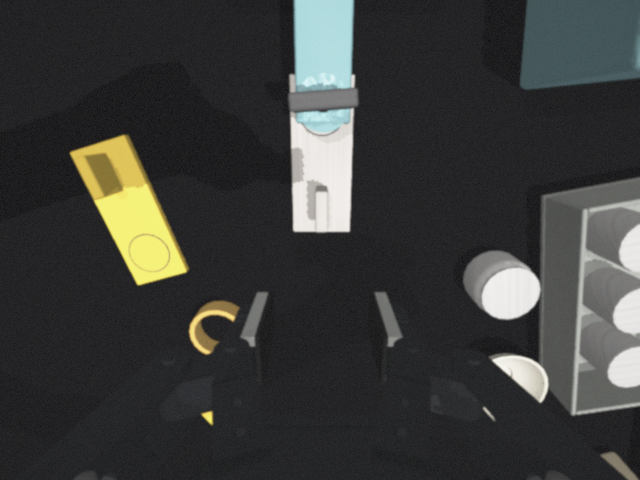

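The plate is under the lug with its far corners at about (290,75) and (356,75); the bar runs (290,100)–(357,98) and a piece of the circle shows at (322,134). I enlarge it to check the centring.

```bash
python3 - <<'E'
import cv2,numpy as np
s=cv2.imread("pics/w3.png")
cv2.imwrite("pics/w3c.png",np.hstack([cv2.resize(s[60:160,275:372],None,fx=6,fy=6,interpolation=2),cv2.resize(s[160:260,305-15:305+18],None,fx=6,fy=6,interpolation=2)]))
E
```

```text
(no output)
```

View pics/w3c.png

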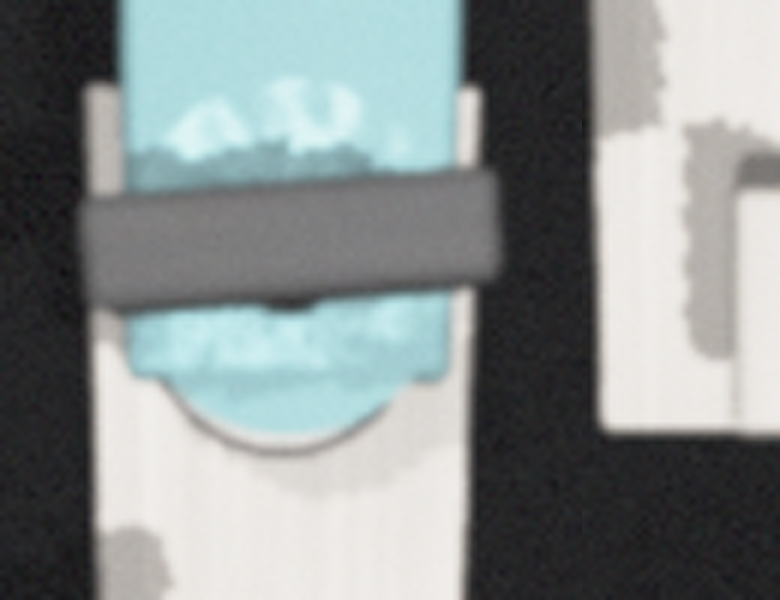

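```bash
cat > m.py <<'E'
from h import *
def meas(name,pts,b=1.375,ax=(571.6,127.),T=None):
    C=cam(name)
    if T is not None: C=(*C[:3],np.load(T))
    Y=np.array([np.cos(b),np.sin(b)]);X=np.array([Y[1],-Y[0]])
    for n,u,v,z in pts:
        d=ray(name,u,v,z,C)[:2]-ax; print(n,"x %.1f y %.1f"%(d@X,d@Y))
E
python3 - <<'E'
from m import *
c=lambda n,x,y,z:(n,275+x/6-.42,60+y/6-.42,z)
meas("wrist",[c("nose tip62 (0,-22)",290,432,62),c("lugcorner l",128,378,62),c("lugcorner r",450,378,62),c("lug top l",118,0,62),c("lug top r",465,0,62),c("bar (0,0)",293,240,112),c("bar l",88,254,112),c("bar r",498,225,112),
c("far l (-30,32)",83,86,8),c("far r (30,32)",483,88,8),("near l (-30,-120)",290+18/6-.42,160+432/6-.42,8),("near r",350.5,231.6,8),c("circ bottom (0,-22.5)",283,454,8)],T="w3.npy")
C=cam("wrist");print(-np.load("w3.npy")[:3,:3].T@np.load("w3.npy")[:3,3])
E
```

```text
nose tip62 (0,-22) x -0.3 y -18.8
lugcorner l x -22.0 y -11.8
lugcorner r x 21.2 y -11.8
lug top l x -22.2 y 33.6
lug top r x 21.8 y 33.6
bar (0,0) x -0.1 y 2.5
bar l x -22.4 y 1.1
bar r x 22.1 y 4.0
far l (-30,32) x -31.9 y 30.2
far r (30,32) x 29.3 y 29.9
near l (-30,-120) x -32.2 y -121.7
near r x 29.4 y -121.7
circ bottom (0,-22.5) x -1.3 y -23.6
[568.43170193 116.29886877 348.79680535]
```

The wrist picture puts the foot's axis about 2.8 mm beyond my estimate, and the plate 1.1 mm left and about 4.2 mm short of it. I re-grip and correct by tcp feedback.

```bash
python3 - <<'E'
from m import *
b=1.375; Y=np.array([np.cos(b),np.sin(b)]);X=np.array([Y[1],-Y[0]]); ax=np.array([571.6,127.])
p0=np.array([552.33,37.04]); goal=p0+1.1*X+4.2*Y
robot.movel([*p0,70],down(b-np.pi/2),feed=200); robot.movel([*p0,25],feed=80); robot.pause(.2)
print(sensors.get_obs()["tcp_pos"]); claw.grip(0,60); robot.pause(.1)
p=sensors.get_obs()["tcp_pos"][:2]; print("grip",p); cmd=goal.copy()
for i in range(4):
    robot.movel([*cmd,25],feed=20); robot.pause(.2)
    e=goal-sensors.get_obs()["tcp_pos"][:2]; print(e.round(2)); 
    if np.linalg.norm(e)<.4: break
    cmd=cmd+e
claw.grip(45); robot.pause(.1)
robot.movel([*(ax-95*Y),70]); robot.movel([*(ax-95*Y),220],feed=200); robot.pause(.2)
T=cam("wrist")[3]; im=eyes.read_camera("wrist"); np.save("w4.npy",T)
cv2.imwrite("pics/w4.png",np.hstack([cv2.resize(im[60:160,275:372],None,fx=6,fy=6,interpolation=2),cv2.resize(im[160:260,290:323],None,fx=6,fy=6,interpolation=2)]))
print(sensors.get_obs()["time"])
E
```

```text
[552.92377159  37.1596927   25.57536256]
grip [552.54066122  36.99836767]
[1.67 3.91]
[-0.9   0.06]
[-0.88 -0.08]
[-0.76 -0.5 ]
17.45
```

View pics/w4.png

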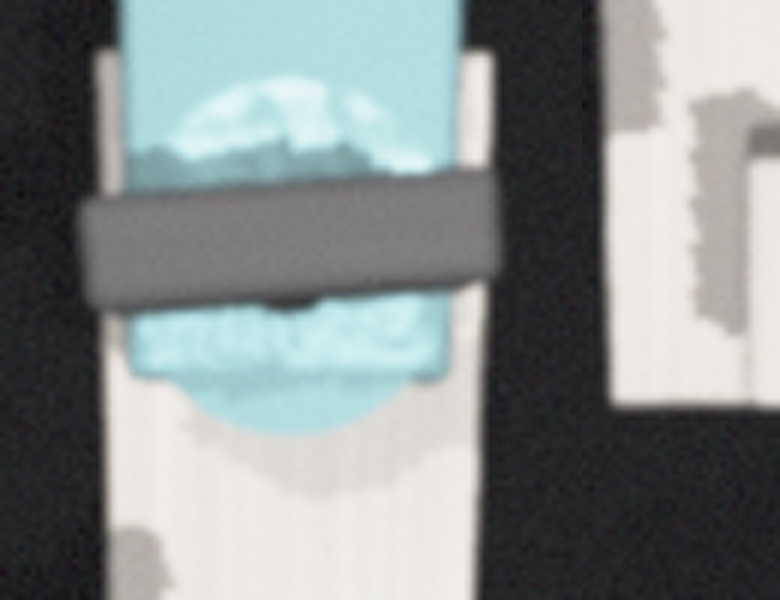

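```bash
python3 - <<'E'
from m import *
c=lambda n,x,y,z:(n,275+x/6-.42,60+y/6-.42,z)
meas("wrist",[c("nose tip62 (0,-22)",290,434,62),c("lug top l",119,0,62),c("lug top r",465,0,62),c("bar l",86,254,112),c("bar r",498,226,112),
c("far l (-30,32)",97,50,8),c("far r (30,32)",494,52,8),("near l (-30,-120)",290+30/6-.42,160+405/6-.42,8)],T="w4.npy")
E
```

```text
nose tip62 (0,-22) x -0.3 y -19.0
lug top l x -22.1 y 33.6
lug top r x 21.8 y 33.6
bar l x -22.6 y 1.1
bar r x 22.1 y 3.9
far l (-30,32) x -29.6 y 35.2
far r (30,32) x 30.8 y 34.9
near l (-30,-120) x -30.0 y -116.7
```

The plate is now within about 0.7 mm of the axis in both directions. Next I grip the wing handle (centre ≈ (571.9,129.7), bar angle ≈ -0.12) and start turning clockwise, following it down.

```bash
cat > t.py <<'E'
from m import *
H=np.array([571.9,129.7]); Z0=92.; A0=-0.12+np.pi/2+np.pi
def step(th,c=H):
    robot.movel([*c,Z0-th*20/(2*np.pi)],down(A0-th),feed=STEPFEED)
STEPFEED=20
def rd(s="",n=3):
    L=[]
    for _ in range(n): robot.pause(.03); o=sensors.get_obs(); L.append(np.r_[o["moment"],o["ft_force"]])
    m=np.mean(L,0); a=np.arctan2(o["ee_rot"][1,1],o["ee_rot"][0,1])
    print(s,"t%.2f"%o["time"],"M",m[:3].round(3),"F",m[3:].round(1),"tcp",o["tcp_pos"].round(1),"turn %.3f"%((A0-a+np.pi)%(2*np.pi)-np.pi),"gap %.1f"%o["finger_gap"],"q7 %.2f"%o["joint_pos"][6],flush=True); return m
E
python3 - <<'E'
from t import *
robot.movep([*H,160],down(A0)); claw.grip(40)
print(robot.movel([*H,Z0],feed=80,until_force=8)); robot.pause(.2); rd("pre")
claw.grip(0,30); robot.pause(.2); rd("gripped")
for th in (.1,.2,.3,.4): step(th); rd(th)
E
```

```text
False
pre t20.43 M [-0.01   0.014  0.002] F [-0.3  0.2  0.2] tcp [572.2 129.8  92.5] turn 0.000 gap 39.7 q7 -2.09
gripped t21.09 M [-0.138  0.142  0.014] F [-0.3 -0.3  2.4] tcp [572.  129.6  92.2] turn 0.000 gap 11.4 q7 -2.09
0.1 t21.44 M [-0.106  0.161 -0.07 ] F [-0.6 -0.5  3.1] tcp [572.  129.6  91.8] turn 0.098 gap 11.9 q7 -2.18
0.2 t21.79 M [-0.166  0.188 -0.066] F [-1.1 -1.2  3.5] tcp [572.  129.6  91.5] turn 0.198 gap 11.3 q7 -2.27
0.3 t22.14 M [-0.179  0.249 -0.06 ] F [-1. -1.  4.] tcp [571.9 129.6  91.1] turn 0.298 gap 11.7 q7 -2.36
0.4 t22.49 M [-0.209  0.273 -0.079] F [-1.6 -1.   3.6] tcp [571.9 129.6  90.8] turn 0.397 gap 12.0 q7 -2.45
```

Moment about z jumped by about 0.08 N m, as thread friction should, and the vertical force stays small, so the foot is turning and I follow it properly. But joint 7 is going toward its limit, so I re-grip half a turn round for a long stroke.

```bash
python3 - <<'E'
from t import *
q=planner.ik([*H,140],down(A0-np.pi-.37)); print(q.round(2))
claw.grip(40); robot.movel([*H,140],feed=150)
robot.movep([*H,140],down(A0-np.pi-.37)); 
E
sed -i 's/+np.pi\/2+np.pi$/+np.pi\/2/' t.py
python3 - <<'E'
from t import *
th=.37
print(robot.movel([*H,Z0-th*20/2/np.pi],feed=100,until_force=8)); robot.pause(.2); rd("pre")
claw.grip(0,30); robot.pause(.2); rd("gripped")
for th in (.42,.47,.52,.57,.62): step(th); rd(th)
E
```

```text
[ 0.63  0.76 -1.25  1.8   0.78  1.18  0.21]
False
pre t26.55 M [0.013 0.008 0.029] F [-0.  -0.2  0.1] tcp [572.3 129.8  91.4] turn 0.370 gap 40.0 q7 0.17
gripped t27.26 M [-0.311  0.337 -0.059] F [-1.1 -1.7  5. ] tcp [572.3 129.4  91.7] turn 0.371 gap 11.2 q7 0.17
0.42 t27.61 M [-0.29   0.367 -0.011] F [-1.1 -2.1  6. ] tcp [572.3 129.4  91.6] turn 0.420 gap 11.5 q7 0.13
0.47 t27.96 M [-0.31   0.348 -0.049] F [-1.  -2.4  5.7] tcp [572.3 129.4  91.4] turn 0.470 gap 11.3 q7 0.08
0.52 t28.31 M [-0.319  0.397 -0.009] F [-1.8 -2.3  6.2] tcp [572.3 129.4  91.3] turn 0.520 gap 11.6 q7 0.04
0.57 t28.66 M [-0.316  0.386 -0.036] F [-1.5 -1.3  6.2] tcp [572.3 129.4  91.1] turn 0.570 gap 11.2 q7 -0.01
0.62 t29.01 M [-0.325  0.38  -0.02 ] F [-1.4 -1.9  5.9] tcp [572.3 129.4  90.9] turn 0.620 gap 11.6 q7 -0.05
```

```bash
cat >> t.py <<'E'
def avg(n=12):
    L=[]
    for _ in range(n): robot.pause(.02); o=sensors.get_obs(); L.append([o["moment"][2],o["effort"][6],o["ft_force"][2]])
    L=np.array(L); return L.mean(0),L.std(0)/np.sqrt(n),o
def run(th0,th1,d,base=None,dev=.045):
    hist=[]; th=th0
    while th<th1-1e-6:
        th+=d; step(th); m,s,o=avg(); hist.append(m[0])
        print("%.2f t%.1f Mz %.3f±%.3f e7 %.3f±%.3f Fz %.1f q7 %.2f"%(th,o["time"],m[0],s[0],m[1],s[1],m[2],o["joint_pos"][6]),flush=True)
        b=base if base is not None else (np.median(hist[:-2]) if len(hist)>=5 else None)
        if b is not None and len(hist)>1 and all(abs(h-b)>dev for h in hist[-2:]): print("STOP base",b); break
    return th
E
python3 - <<'E'
from t import *
run(.62,1.62,.1)
E
```

```text
0.72 t29.5 Mz -0.035±0.007 e7 0.043±0.002 Fz 6.8 q7 -0.14
0.82 t29.9 Mz -0.090±0.010 e7 0.075±0.002 Fz 6.9 q7 -0.23
0.92 t30.4 Mz -0.073±0.004 e7 0.067±0.002 Fz 7.1 q7 -0.32
1.02 t30.8 Mz -0.075±0.006 e7 0.069±0.002 Fz 7.2 q7 -0.41
1.12 t31.3 Mz -0.077±0.006 e7 0.068±0.002 Fz 7.6 q7 -0.50
1.22 t31.7 Mz -0.062±0.008 e7 0.068±0.002 Fz 7.4 q7 -0.59
1.32 t32.2 Mz -0.072±0.007 e7 0.068±0.002 Fz 7.5 q7 -0.68
1.42 t32.6 Mz -0.079±0.011 e7 0.068±0.002 Fz 7.7 q7 -0.77
1.52 t33.1 Mz -0.085±0.007 e7 0.068±0.002 Fz 7.7 q7 -0.86
1.62 t33.5 Mz -0.094±0.008 e7 0.068±0.002 Fz 7.8 q7 -0.95
```

Joint 7's effort is a clean signal: a steady 0.068 while the thread turns free. I use it to find contact.

```bash
python3 - <<'E'
from t import *
th=1.62
while th<3.9:
    th+=.08; step(th); m,s,o=avg(8)
    print("%.2f t%.1f Mz %.3f e7 %.3f±%.3f Fz %.1f q7 %.2f"%(th,o["time"],m[0],m[1],s[1],m[2],o["joint_pos"][6]),flush=True)
    if m[1]>.085 or o["joint_pos"][6]<-2.7 or o["time"]>56: break
E
```

```text
1.70 t33.9 Mz -0.055 e7 0.046±0.002 Fz 8.0 q7 -1.02
1.78 t34.3 Mz -0.072 e7 0.052±0.002 Fz 8.3 q7 -1.09
1.86 t34.7 Mz -0.061 e7 0.051±0.002 Fz 8.1 q7 -1.16
1.94 t35.0 Mz -0.060 e7 0.051±0.002 Fz 7.8 q7 -1.23
2.02 t35.4 Mz -0.064 e7 0.052±0.002 Fz 8.3 q7 -1.30
2.10 t35.8 Mz -0.056 e7 0.052±0.002 Fz 8.3 q7 -1.37
2.18 t36.2 Mz -0.059 e7 0.052±0.002 Fz 8.4 q7 -1.44
2.26 t36.6 Mz -0.063 e7 0.053±0.002 Fz 8.7 q7 -1.51
2.34 t37.0 Mz -0.055 e7 0.053±0.002 Fz 8.3 q7 -1.59
2.42 t37.3 Mz -0.067 e7 0.054±0.002 Fz 8.4 q7 -1.66
2.50 t37.7 Mz -0.050 e7 0.046±0.002 Fz 8.1 q7 -1.73
2.58 t38.1 Mz -0.030 e7 0.022±0.002 Fz 8.4 q7 -1.80
2.66 t38.5 Mz 0.003 e7 0.003±0.002 Fz 8.7 q7 -1.87
2.74 t38.9 Mz 0.009 e7 -0.018±0.002 Fz 8.9 q7 -1.94
2.82 t39.3 Mz 0.030 e7 -0.039±0.002 Fz 8.9 q7 -2.01
2.90 t39.6 Mz 0.049 e7 -0.058±0.002 Fz 9.2 q7 -2.08
2.98 t40.0 Mz 0.072 e7 -0.074±0.002 Fz 9.3 q7 -2.15
3.06 t40.4 Mz 0.088 e7 -0.092±0.002 Fz 9.7 q7 -2.23
3.14 t40.8 Mz 0.094 e7 -0.109±0.002 Fz 9.6 q7 -2.30
3.22 t41.2 Mz 0.094 e7 -0.107±0.002 Fz 9.9 q7 -2.37
3.30 t41.6 Mz 0.110 e7 -0.130±0.002 Fz 10.4 q7 -2.44
3.38 t41.9 Mz 0.121 e7 -0.145±0.002 Fz 10.4 q7 -2.51
3.46 t42.3 Mz 0.160 e7 -0.167±0.002 Fz 10.4 q7 -2.58
3.54 t42.7 Mz 0.157 e7 -0.184±0.002 Fz 10.4 q7 -2.65
3.62 t43.1 Mz 0.187 e7 -0.203±0.002 Fz 10.6 q7 -2.73
```

The sign of the resistance was opposite to my guess. Effort fell steadily from th≈2.47 (contact), so the foot now presses about 25 N, which is too hard. I back off clear of the plate and come down again gently, stopping on a drop of 0.04 N m from the free level (≈ 4 N).

```bash
python3 - <<'E'
from t import *
th=3.62
while th>2.1:
    th-=.19; step(th); o=sensors.get_obs(); print("%.2f e7 %.3f"%(th,o["effort"][6]))
H_=[]
while th<2.9:
    th+=.08; step(th); m,s,o=avg(7); H_.append(m[1])
    print("%.2f t%.1f Mz %.3f e7 %.3f±%.3f Fz %.1f gap %.1f"%(th,o["time"],m[0],m[1],s[1],m[2],o["finger_gap"]),flush=True)
    if (th>2.45 and m[1]<.015) or o["time"]>57: break
E
```

```text
3.43 e7 -0.001
3.24 e7 0.124
3.05 e7 0.071
2.86 e7 0.074
2.67 e7 0.046
2.48 e7 0.012
2.29 e7 0.008
2.10 e7 0.007
1.91 e7 0.007
1.99 t46.5 Mz -0.076 e7 0.061±0.002 Fz 7.2 gap 11.4
2.07 t46.9 Mz -0.050 e7 0.046±0.002 Fz 7.1 gap 11.6
2.15 t47.3 Mz -0.045 e7 0.049±0.002 Fz 7.0 gap 11.8
2.23 t47.6 Mz -0.055 e7 0.049±0.002 Fz 7.1 gap 11.3
2.31 t48.0 Mz -0.050 e7 0.049±0.002 Fz 7.0 gap 11.5
2.39 t48.4 Mz -0.060 e7 0.050±0.002 Fz 7.2 gap 11.7
2.47 t48.7 Mz -0.043 e7 0.043±0.002 Fz 7.2 gap 11.5
2.55 t49.1 Mz -0.013 e7 0.020±0.002 Fz 7.4 gap 11.4
2.63 t49.5 Mz 0.011 e7 0.001±0.002 Fz 7.6 gap 11.8
```

Contact again at th≈2.44; now about 4 N on the plate. Let go, rise and check.

```bash
python3 - <<'E'
from t import *
claw.grip(40); robot.pause(.1)
robot.movel([*H,140],feed=100)
b=1.375; Y=np.array([np.cos(b),np.sin(b)]); ax=np.array([571.6,127.])
robot.movep([*(ax-95*Y),220],down(b-np.pi/2)); robot.pause(.2)
T=cam("wrist")[3]; im=eyes.read_camera("wrist"); np.save("w5.npy",T)
s=eyes.read_camera("scene"); cv2.imwrite("pics/s5.png",s)
cv2.imwrite("pics/w5.png",np.hstack([cv2.resize(im[60:160,275:372],None,fx=6,fy=6,interpolation=2),cv2.resize(im[160:260,290:323],None,fx=6,fy=6,interpolation=2)]))
print(sensors.get_obs()["time"])
E
```

```text
52.025
```

View pics/w5.png

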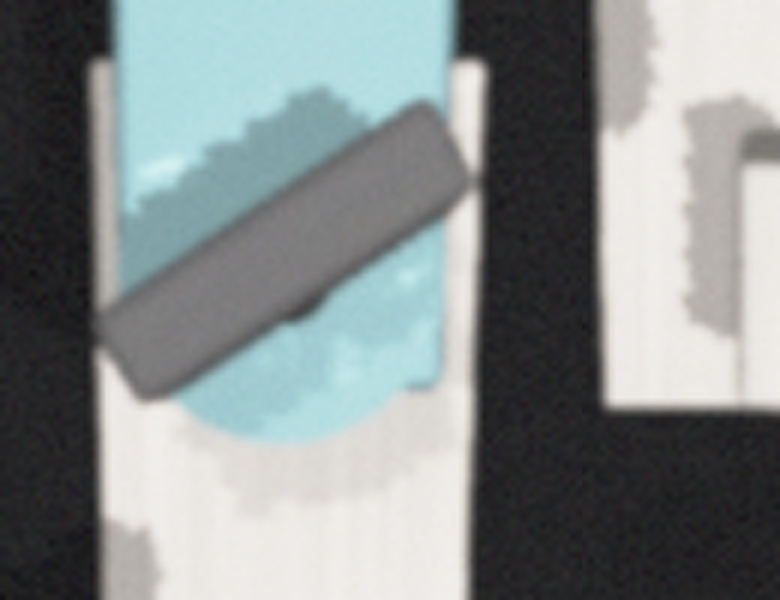

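```bash
python3 - <<'E'
from m import *
c=lambda n,x,y,z:(n,275+x/6-.42,60+y/6-.42,z)
meas("wrist",[c("nose tip62 (0,-22)",283,442,62),c("lug top l",112,0,62),c("lug top r",457,0,62),c("bar c",286,250,104),
c("far l (-30,32)",89,61,8),c("far r (30,32)",487,63,8),("near l (-30,-120)",290+22/6-.42,160+407/6-.42,8)],T="w5.npy")
E
```

```text
nose tip62 (0,-22) x -0.2 y -19.0
lug top l x -22.1 y 34.9
lug top r x 21.9 y 34.9
bar c x 0.0 y 3.0
far l (-30,32) x -29.9 y 35.0
far r (30,32) x 31.0 y 34.8
near l (-30,-120) x -30.3 y -116.4
```

The plate has not shifted: it is still within about 0.7 mm of the axis and straight. The handle is free and the gripper is clear, so I hand in.

```bash
python3 -c "
from h import *
print(close_job())"
```

```text
the job is handed in; nothing more can be done
None
```

The plate lies flat under the foot, with its circle within about 1 mm of the foot's axis, and the foot bears on it at an estimated 4 N. On the first pass I screwed the foot down too far, to about 25 N, then backed it off clear and brought it down again gently. The handle is released, and I handed the job in just after 52 s; the judge's result was not shown.

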